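# Pressurise the buffer bottle with the hand pump

### The job

Pressurise the small blue-capped bottle on the hand-pump unit: push the yellow vent lever round to shut, across its outlet, then press the black spring plunger down with your fingertips in full strokes, letting it come all the way up each time, until the red indicator pin stands fully out. Only push and press: do not pick anything up, leave the pin and the bottle untouched, and do not disturb the things standing around.

Things in the scene. Friction and masses are not known exactly. Their poses are not given: they have to be found in the camera images.
- pump: hand-pump unit, fixed; grey base plate 140 x 212 mm (own x, y), 14 high. Origin under the plate's centre, on the bench; z up, x to the back, y left. In its frame (mm): black-collared pump barrel at x -30, y 70, radius 26, 92 high; aluminium block 40 x 44, 66 high, at x -30, y 0; brass vent tap at x -30, y -72, its copper outlet pointing to -y, 34 high; bottle behind the block
- pump_bottle: small glass bottle with a blue cap, 69 mm across, 117 mm high, fixed in the unit at x 30, y 20 mm of the pump; origin under its centre, 16 mm above the bench. Steel air lines rise from its cap to 155 mm above the bench and one reaches 98 mm back from the pump's origin
- plunger (a joint): spring plunger, m pressed down: 0 = fully up, 0.024 = at the bottom stop. It pushes back with about 5 N at the top and 12.5 N at the bottom and springs up by itself when let go. A stroke counts only if it goes deeper than about 0.018 and the plunger then comes back up to less than 0.003
- plunger_top (a point): centre of the top of the plunger's black mushroom cap (diameter 39 mm, 131 mm above the bench when up; under it a 13 mm rod)
- pin (a joint): red indicator pin, m risen: 0 = in, 0.025 = fully out. With the vent shut each full stroke raises it 0.005 and it stays, so five full strokes are needed; with the vent open it sinks back to 0 after each stroke. During a stroke it stands up to 0.0025 above where it settles; extra strokes do no harm
- pin_top (a point): centre of the flat top of the red pin (head diameter 11 mm, 80 mm above the bench when in, 105 mm when out)
- vent_lever (a joint): yellow-handled vent lever, rad: 0 = in line with the outlet, pointing right (pump's -y), open; 1.571 = across it, pointing to the back (pump's +x), shut, at its stop. Turns anticlockwise seen from above to shut, so it is pushed away from the robot. Stays where it is left; takes about 1 N at the tip. Starts between -0.25 and 0.3
- lever_pivot (a point): point on the lever's upright axis at the mid-height of the lever, 55 mm above the bench
- lever_tip (a point): outer end of the lever, 60 mm from its axis, mid-height. The yellow grip is 12 mm wide, 12 mm high, 40 mm long and ends here; beneath it the space is free down to the outlet (42 mm above the bench) or the base plate
- red_cap_bottle: small beige bottle with a red cap, 30 mm across, 76 mm high, loose, left of the pump; origin under its centre
- white_cap_jar: clear jar with a white cap, 57 mm across, 101 mm high, loose, left of the pump; origin under its centre
- marker: green marker standing on end, 25 mm across, 112 mm high, loose, left of and in front of the pump; origin under its centre
- forceps: steel forceps lying flat in front of the pump, 133 mm along own y, 11 mm high, loose; origin under its centre
- cup: clear plastic beaker cup, 70 mm across, 60 mm high, loose, behind the pump; origin under its centre
- carton: small white and blue folding carton, 34 x 79 x 46 mm, loose, at the back right; origin under its centre
- tips: pipette tip box with clear lid, 99 x 127 x 96 mm, loose, at the back left beside the grey mixer; origin under its centre

How it is judged:
On the way, in this order (a step that is already met when the one before it is completed fails the run):
1. the vent lever is shut (value of joint vent_lever above 1.4 rad), for 0.2 s.
2. the pin has begun to rise and stays up between strokes (value of joint pin above 0.004 m and value of joint plunger below 0.008 m), for 0.05 s.
3. the pin stands fully out (value of joint pin above 0.0235 m), for 0.2 s.
At the end, for the whole second after the job is handed in: The red pin is out by at least 23.5 of its 25 mm, the vent lever is shut (beyond 1.40 rad of 1.571) and the plunger is up again (within 2 mm). Every loose thing is within 20 mm of where it stood (value of joint pin above 0.0235 m and value of joint vent_lever above 1.4 rad and value of joint plunger below 0.002 m and distance of each of red_cap_bottle, white_cap_jar, marker, forceps, cup, carton, tips from where it was at the start of the episode below 0.02 m); the robot touches nothing.
It fails at once if the pin was touched by the robot (contact force between pin and the arm above 0.5 N or contact force between pin and the fingers above 0.5 N).
It fails at once if the bottle on the unit was pushed by the robot (contact force between pump_bottle and the arm above 1 N or contact force between pump_bottle and the fingers above 1 N).
It fails at once if a loose thing standing around was lifted (more than 12 mm) or knocked over (height (world z) of any of red_cap_bottle, white_cap_jar, marker, forceps, cup, carton, tips above 0.012 m or angle between any of red_cap_bottle, white_cap_jar, marker, forceps, cup, carton, tips's own z axis and vertical above 0.4 rad).
It fails at once if a loose thing standing around was shoved more than 20 mm (distance of any of red_cap_bottle, white_cap_jar, marker, forceps, cup, carton, tips from where it was at the start of the episode above 0.02 m).
It fails at once if the plunger was pressed with the arm or the gripper's body instead of the fingers (contact force between plunger and the arm above 2 N).
It also fails if it takes over 61 s, if anything falls off the work surface, if the arm or the gripper's body presses on something with over 40 N, if the wrist force passes 120 N, or if a joint passes its speed limit or range.

### The arm

A 6-joint arm with a two-finger parallel gripper is mounted at the origin on a cart in front of the work surface, level with it; the furniture and walls round the work are solid. World frame = base frame: x ahead of the robot, y to its left, z up, the work surface at z = 0. Lengths are in m, angles in rad, forces in N, time in s.
With the tool pointing down it reaches from about 0.35 to 0.85 m from the base axis. Payload 8.1 kg.
Tool frame: the origin (TCP) lies at the very end of the fingers, on their centre line; the grasp point (between the pads) lies 19 mm behind it; z points along the fingers, y is the line along which they close (so a half turn about z gives the same grasp; the last joint's range is limited). The gripper opens to 93 mm and grips with 3 to 60 N. Pads are 15 mm wide; open, the fingers measure 128 mm over their backs; the gripper's body (75 mm by 188 mm) begins 65 mm behind the grasp point.
Start: joints at [1.233, 0.13, 1.488, -0, 1.523, -0.085], TCP at [0.15, 0.581, 0.219] pointing down, gripper open.
Joint ranges: [-2.96, 2.96], [-0.89, 2.26], [0.02, 2.5], [-1.34, 4.48], [0, 2.73], [-2.66, 2.66]. Speed limits (rad/s): [2.39, 2.39, 2.79, 3.14, 3.14, 3.14].

### API

Orientations are given as [roll, pitch, yaw] about the fixed x, y, z axes, in that order (R = Rz(yaw) Ry(pitch) Rx(roll)).
In Python, from cell import ctrl gives the robot as it stands. Calls block until the motion is done:
- ctrl.move_pose(position, orientation): joint-space move of the TCP to a pose.
- ctrl.movel(position, rate=0.15, rotation=None): straight line of the TCP; rotation=None keeps the orientation; rate is the mean speed in m/s.
- ctrl.move_j(angles): joint-space move.
- ctrl.gripper_to(opening, force=None): finger opening in m; force is the grip in N (None keeps the last); returns when the fingers have stopped.
- ctrl.pause(seconds).
- ctrl.inverse_kinematics(position, orientation): joint angles nearest the present ones, or None.
- ctrl.get_obs(): the state.
- ctrl.capture(name): name is "scene" or "top" or "wrist"; returns the picture (400x640x3 uint8, red, green, blue); there is no depth.
- ctrl.camera_info(name): a dict with "fovy" (degrees; the focal length in pixels is half the picture's height over the tangent of half this angle, whatever the lens; pixels are square), "cx", "cy" (the principal point, pixels), "xyz" and "attitude" of the camera in the world; the wrist camera has in their place "hand_eye" (4x4, takes a point from camera to tool coordinates, whose origin is the TCP and whose axes are the flange's). Camera axes: x right, y down, z forward; pixel columns grow to the right and rows downward; lengths in m; the calibration is good to about 2 mm. A picture is of the moment at which its call begins: read the wrist's pose just before it. camera_info takes no time and is no camera call.
A pose or a line that the arm cannot do raises ctrl.MotionError and nothing moves.
- ctrl.sign_off(): hands the job in; it is judged then, once.
The state is a dict: "time_s": time; "qpos": joint angles; "qvel": joint speeds; "effort": joint torques, N m; "eef_pos": TCP position; "eef_rot": TCP orientation; "force": force on the tool from outside, world axes, zero at the start; "torque": the same for the moment, N m; "width": finger opening in m; "grasp_force": force on a finger pad.
Only numpy, scipy, OpenCV 4.12 (cv2) and the standard library are available. Lean on these libraries where they do the work, as an engineer would, in place of code of your own. Each camera call takes 0.05 s, during which the arm holds its last target. There are 200 camera calls.

## Working session

There is one attempt and no reset: what is moved stays moved. The work goes in short steps, each a Python script; the robot and the scene stay as the last script left them, time stands still between calls to the robot, and variables do not carry over. Pictures are saved under pics/ and viewed, at most 10 in all, crops included, and the job is handed in when it is done.

```bash
mkdir -p pics; python3 - <<'E'
from cell import ctrl
import cv2
for n in("scene","top"):
    cv2.imwrite(f"pics/{n}0.png",ctrl.capture(n)[:,:,::-1]); print(n,ctrl.camera_info(n))
print(ctrl.camera_info("wrist")); print(ctrl.get_obs())
E
```

```text
scene {'fovy': 55.51445875889845, 'cx': 318.59735906375977, 'cy': 195.19398617096044, 'xyz': array([ 0.09017607, -0.12274185,  0.80005113]), 'attitude': array([-2.43867214, -0.00856801, -1.02248259])}
top {'fovy': 56.748641820984496, 'cx': 315.2421233224307, 'cy': 200.4438979612141, 'xyz': array([0.54141329, 0.19377771, 0.97431449]), 'attitude': array([-3.08122899,  0.01487244, -1.57925759])}
{'fovy': 70.1800920999298, 'cx': 318.9126318383847, 'cy': 195.17211624796877, 'hand_eye': array([[-6.26065459e-04, -9.63836842e-01, -2.66492307e-01,
         7.43396254e-02],
       [ 9.99999771e-01, -6.72128203e-04,  8.16406661e-05,
         1.04463031e-03],
       [-2.57805277e-04, -2.66492194e-01,  9.63837042e-01,
        -1.66353440e-01],
       [ 0.00000000e+00,  0.00000000e+00,  0.00000000e+00,
         1.00000000e+00]])}
{'time_s': 0.1, 'qpos': array([ 1.23259074e+00,  1.31137838e-01,  1.48915271e+00,  1.48043495e-05,
        1.52299741e+00, -8.53874721e-02]), 'qvel': array([ 0.00140498, -0.00206914, -0.00380448, -0.00070398,  0.00081494,
        0.00081153]), 'effort': array([ 9.29085509e-04, -5.61337352e+01, -4.93098843e+01,  7.70511408e-02,
        2.89899070e-02, -1.70769238e-05]), 'eef_pos': array([0.14987593, 0.58045286, 0.21767087]), 'eef_rot': array([-3.13990479e+00, -1.59314080e-04,  2.88877369e+00]), 'force': array([-0.02784745,  0.4053743 ,  0.08257136]), 'torque': array([0.04129539, 0.0438565 , 0.03187254]), 'grasp_force': 0.0, 'width': 0.09279310513992792}
```

View pics/top0.png

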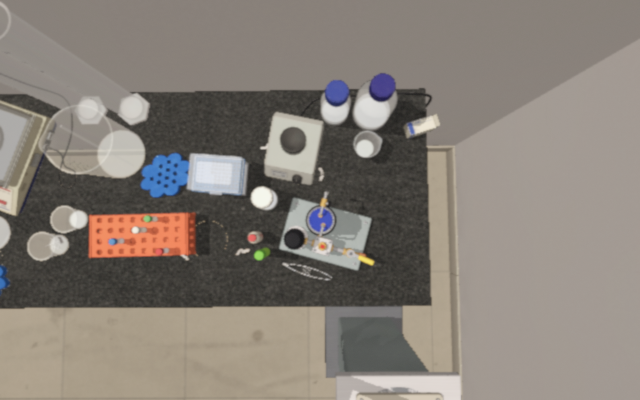

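View pics/scene0.png

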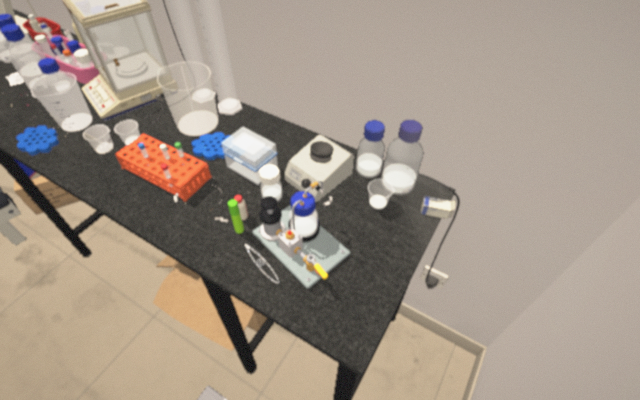

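The top view shows the pump at about (325,233), its plunger cap at (294,239) and the yellow grip at (367,260). The forceps are at (307,271), the marker at (261,255) and the red-cap bottle at (255,238). Next I'll enlarge both views.

```bash
python3 - <<'E'
import cv2,numpy as np
t=cv2.imread("pics/top0.png")[185:295,235:395]; s=cv2.imread("pics/scene0.png")[175:295,215:375]
a=cv2.resize(t,None,fx=5,fy=5,interpolation=cv2.INTER_CUBIC);b=cv2.resize(s,None,fx=5,fy=5,interpolation=cv2.INTER_CUBIC)
cv2.imwrite("pics/tc.png",a);cv2.imwrite("pics/sc.png",b)
E
```

```text
(no output)
```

View pics/tc.png

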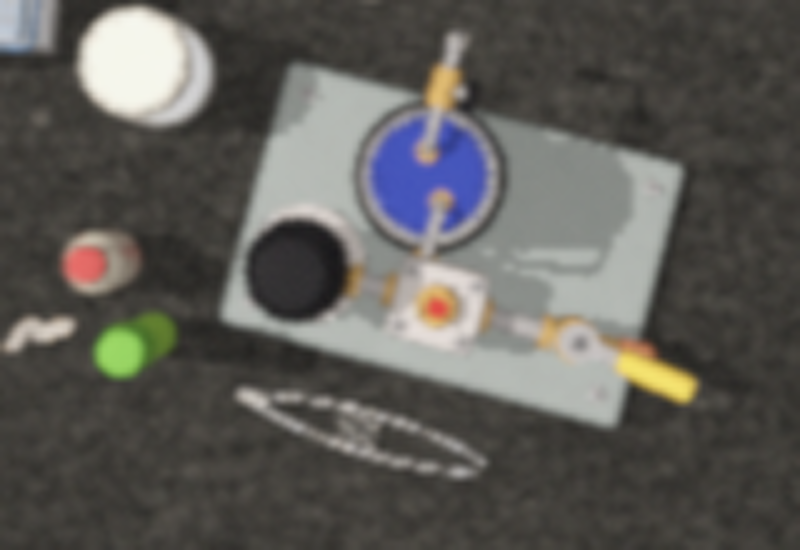

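View pics/sc.png

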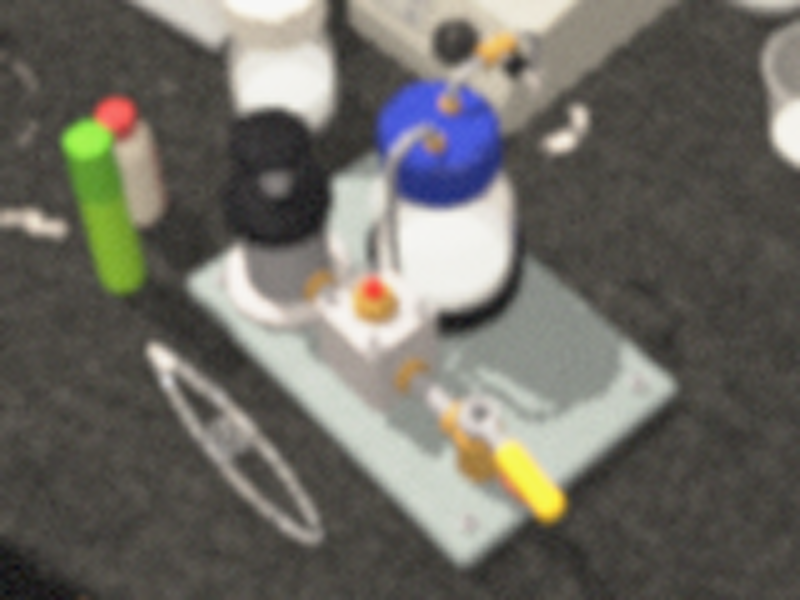

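The crops show the plate corners, plunger cap, red pin, lever hub and lever tip clearly. I'll fit the pump pose from both views.

```bash
cat > h.py <<'E'
from cell import ctrl
import numpy as np, cv2
from scipy.spatial.transform import Rotation as R
from scipy.optimize import least_squares
def proj(n,P):
    c=ctrl.camera_info(n); f=200/np.tan(np.radians(c["fovy"])/2)
    q=(np.atleast_2d(P)-c["xyz"])@R.from_euler("xyz",c["attitude"]).as_matrix()
    return q[:,:2]/q[:,2:]*f+[c["cx"],c["cy"]]
def back(n,uv,z):
    c=ctrl.camera_info(n); f=200/np.tan(np.radians(c["fovy"])/2)
    d=R.from_euler("xyz",c["attitude"]).as_matrix()@np.array([(uv[0]-c["cx"])/f,(uv[1]-c["cy"])/f,1])
    return c["xyz"]+d*(z-c["xyz"][2])/d[2]
def world(p,P):
    P=np.atleast_2d(np.array(P,float)); c,s=np.cos(p[2]),np.sin(p[2])
    return np.c_[p[0]+c*P[:,0]-s*P[:,1],p[1]+s*P[:,0]+c*P[:,1],P[:,2]]
E
python3 - <<'E'
from h import *
T=[((70,106,14),(293,63)),((70,-106,14),(684,163)),((-70,-106,14),(616,427)),((-70,106,14),(221,320)),((-30,0,80),(437,309)),((-30,70,131),(298,268)),((-30,-72,61),(580,341))]
S=[((70,-106,14),(678,387)),((-70,-106,14),(462,566)),((-70,106,14),(188,283)),((-30,0,80),(374,290)),((-30,-72,61),(478,412))]
tu=lambda a:np.array(a)/5-.4+[235,185]; su=lambda a:np.array(a)/5-.4+[215,175]
def r(p): return np.concatenate([(proj("top",world(p,[np.array(a)/1e3 for a,_ in T]))-tu([b for _,b in T])).ravel(),(proj("scene",world(p,[np.array(a)/1e3 for a,_ in S]))-su([b for _,b in S])).ravel()])
s=least_squares(r,[.45,.16,-.2]); print(s.x,s.fun.round(1).reshape(-1,2).tolist())
p=s.x
for n,P in dict(plunger=(-.03,.07,.131),pin=(-.03,0,.08),pivot=(-.03,-.072,.055)).items(): print(n,world(p,P)[0].round(4))
for X,z,n in [((697,390),.055,"tip"),((121,352),.112,"marker"),((86,266),.076,"red"),((132,62),.101,"jar"),((238,395),.008,"fc1"),((485,465),.008,"fc2")]: print(n,back("top",tu(X),z).round(4))
print("tip scene",back("scene",su((553,515)),.055))
print("plunger top view",back("top",tu((298,268)),.131))
np.save("pose.npy",p)
E
```

```text
[ 0.51385664  0.18147915 -0.27637342] [[0.2, -0.6], [0.9, 1.0], [0.5, 0.9], [0.1, 0.2], [0.7, -0.1], [-1.2, 1.3], [0.4, 0.9], [0.7, -0.9], [0.5, -0.7], [-0.8, -1.3], [0.0, -0.9], [0.3, -0.9]]
plunger [0.5041 0.257  0.131 ]
pin [0.485  0.1897 0.08  ]
pivot [0.4653 0.1204 0.055 ]
tip [0.4428 0.0639 0.055 ]
marker [0.4682 0.3381 0.112 ]
red [0.5066 0.3611 0.076 ]
jar [0.6037 0.3348 0.101 ]
fc1 [0.4368 0.2947 0.008 ]
fc2 [0.4001 0.1671 0.008 ]
tip scene [0.43968341 0.06645323 0.055     ]
plunger top view [0.50708596 0.25437994 0.131     ]
```

```bash
cat >> h.py <<'E'
def lev(p,phi,r=.045,off=.0135,z=.048):
    d=np.array([np.sin(phi),-np.cos(phi)]);n=np.array([np.cos(phi),np.sin(phi)])
    P=np.array([-.03,-.072])+r*d-off*n
    th=p[2]+phi-np.pi/2
    return world(p,[*P,z])[0],[np.pi,0,th+np.pi/2]
def wproj(o,P):
    c=ctrl.camera_info("wrist"); f=200/np.tan(np.radians(c["fovy"])/2); M=np.array(c["hand_eye"])
    t=(np.atleast_2d(P)-o["eef_pos"])@R.from_euler("xyz",o["eef_rot"]).as_matrix()
    q=(t-M[:3,3])@M[:3,:3]
    return q[:,:2]/q[:,2:]*f+[c["cx"],c["cy"]]
E
python3 - <<'E'
from h import *
p=np.load("pose.npy")
for f in np.arange(-.5,1.61,.35):
    x,o=lev(p,f); print(f.round(2),x.round(3),ctrl.inverse_kinematics(x,o))
ctrl.gripper_to(0.0)
x,o=lev(p,-.5,z=.2); ctrl.move_pose(x,o)
ob=ctrl.get_obs(); im=ctrl.capture("wrist")[:,:,::-1].copy()
L=[(-.03,-.072,.061),(-.03+.06*np.sin(-.1),-.072-.06*np.cos(.1),.055),(-.03,0,.08),(-.03,.07,.131)]
for u in wproj(ob,world(p,L)): cv2.circle(im,tuple(int(v) for v in u),3,(255,0,255),1); print(u)
cv2.imwrite("pics/w1.png",im); print(ob["time_s"],ob["eef_pos"],ob["width"])
E
```

```text
-0.5 [0.424 0.098 0.048] [ 1.08598432e-01 -1.68594940e-01  2.10728653e+00 -4.44089210e-16
  1.20290107e+00  2.45576817e+00]
-0.15 [0.434 0.085 0.048] [ 7.73144974e-02 -1.46365597e-01  2.08766255e+00 -4.44089210e-16
  1.20029570e+00  2.07448424e+00]
0.2 [0.448 0.077 0.048] [ 5.63061344e-02 -1.10214395e-01  2.05497322e+00 -4.44089210e-16
  1.19683383e+00  1.70347588e+00]
0.55 [0.465 0.073 0.048] [ 4.76814195e-02 -6.61842584e-02  2.01385082e+00 -4.44089210e-16
  1.19392609e+00  1.34485116e+00]
0.9 [0.481 0.076 0.048] [ 5.13760585e-02 -2.05064154e-02  1.96965864e+00 -4.44089210e-16
  1.19244043e+00  9.98545801e-01]
1.25 [0.495 0.084 0.048] [ 6.58062917e-02  2.14271898e-02  1.92771053e+00 -4.44089210e-16
  1.19245493e+00  6.62976034e-01]
1.6 [0.506 0.096 0.048] [ 8.85528679e-02  5.54271443e-02  1.89272999e+00 -4.44089210e-16
  1.19343552e+00  3.35722610e-01]
[278.69236321 172.86859105]
[329.44996095 150.71445307]
[217.67966268 208.37224896]
[134.92090988 260.4163127 ]
3.725 [0.42425615 0.09813508 0.20012719] 0.0007478091682401118
```

View pics/w1.png

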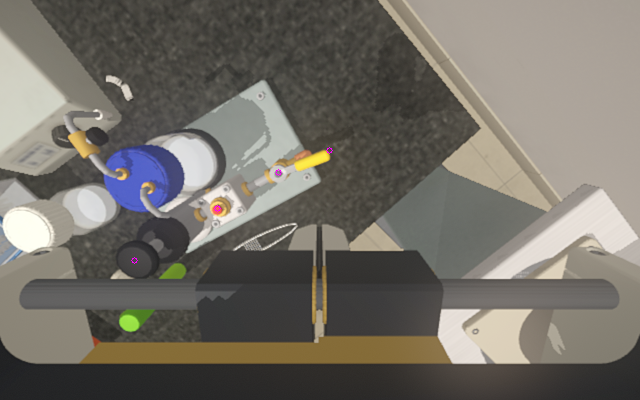

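The wrist view shows the projected hub (279,173), lever tip (329,151), pin (218,208) and plunger cap (135,260) all landing on their features. I'll push the lever now.

```bash
python3 - <<'E'
from h import *
p=np.load("pose.npy")
x,o=lev(p,-.5); ctrl.movel(x,.12)
print(ctrl.get_obs()["force"])
for f in list(np.arange(-.3,1.4,.2))+[1.4,1.45,1.5,1.54,1.57,1.6]:
    x,o=lev(p,f); ctrl.movel(x,.08 if f<1.4 else .03,o)
    F=ctrl.get_obs()["force"]; print(round(f,2),F.round(1))
    if np.linalg.norm(F[:2])>9: break
x,o=lev(p,f-.15,off=.025); ctrl.movel(x,.1)
ctrl.movel([*x[:2],.22],.2)
ob=ctrl.get_obs(); im=ctrl.capture("wrist")[:,:,::-1].copy()
for u in wproj(ob,world(p,[(-.03,-.072,.061),(.03,-.072,.061)])): cv2.circle(im,tuple(int(v) for v in u),3,(255,0,255),1)
cv2.imwrite("pics/w2.png",im); print(ob["time_s"])
E
```

```text
[-0.17816966 -0.37041545  0.14614449]
-0.3 [-0.2 -0.   0.1]
-0.1 [ 0.4 -0.   0.2]
0.1 [-0.3 -0.6  0. ]
0.3 [-0.2  0.1 -0.9]
0.5 [-0.6 -0.4 -0.6]
0.7 [ 0.1  0.2 -0.5]
0.9 [ 0.3 -0.7 -1.2]
1.1 [0.2 0.1 0.5]
1.3 [-0.4 -0.5 -0.8]
1.4 [ 0.1 -0.5 -0.2]
1.45 [ 0.1 -1.9 -0. ]
1.5 [ 0.5 -1.5 -0.1]
1.54 [ 0.8 -1.5 -0.7]
1.57 [-0.2 -4.7  0.2]
1.6 [ -2.  -10.    2.6]
11.2417
```

View pics/w2.png

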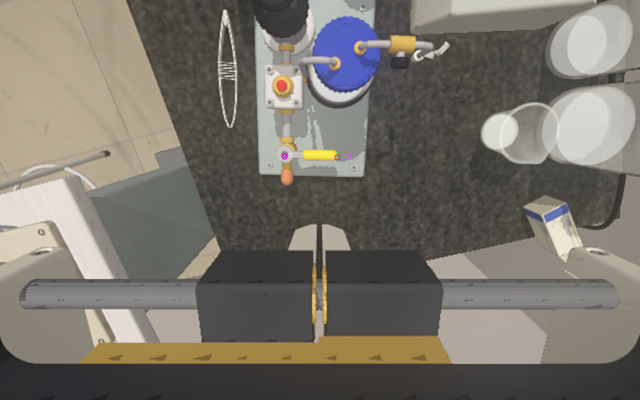

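The lever is across the outlet, on the predicted shut position (grip tip at (337,157)). I'll press the plunger next, with a check on the first stroke.

```bash
python3 - <<'E'
from h import *
p=np.load("pose.npy"); xy=[.505,.256]
o=ctrl.get_obs()["eef_rot"]
ctrl.move_pose([*xy,.2],[np.pi,0,o[2]])
ctrl.movel([*xy,.137],.12)
for z in (.133,.131,.129,.127,.120,.112,.109,.1075):
    ctrl.movel([*xy,z],.05); ob=ctrl.get_obs(); print(z,ob["eef_pos"].round(4),ob["force"].round(1))
    if ob["force"][2]>25: break
ctrl.pause(.1); ctrl.movel([*xy,.138],.08); ctrl.pause(.3)
ob=ctrl.get_obs(); im=ctrl.capture("scene")[:,:,::-1]
cv2.imwrite("pics/s2.png",cv2.resize(im[175:295,215:375],None,fx=5,fy=5,interpolation=cv2.INTER_CUBIC)); print(ob["time_s"],ob["force"])
E
```

```text
0.133 [0.5053 0.2561 0.1335] [ 0.5  0.  -0.7]
0.131 [0.5052 0.2561 0.1312] [ 0.9  0.1 -0. ]
0.129 [0.5052 0.2562 0.1294] [ 0.5 -0.3  4.8]
0.127 [0.5053 0.2561 0.1274] [-0.2  0.3  5.4]
0.12 [0.5055 0.2562 0.1208] [-1.5 -0.1  8.3]
0.112 [0.5056 0.2563 0.1131] [-2.  -0.6  9.3]
0.109 [0.5056 0.2563 0.1104] [-2.9 -0.4 10.8]
0.1075 [0.5057 0.2563 0.1091] [-3.5 -0.5 12.4]
15.7417 [ 0.73875811  0.43281832 -0.39201285]
```

View pics/s2.png

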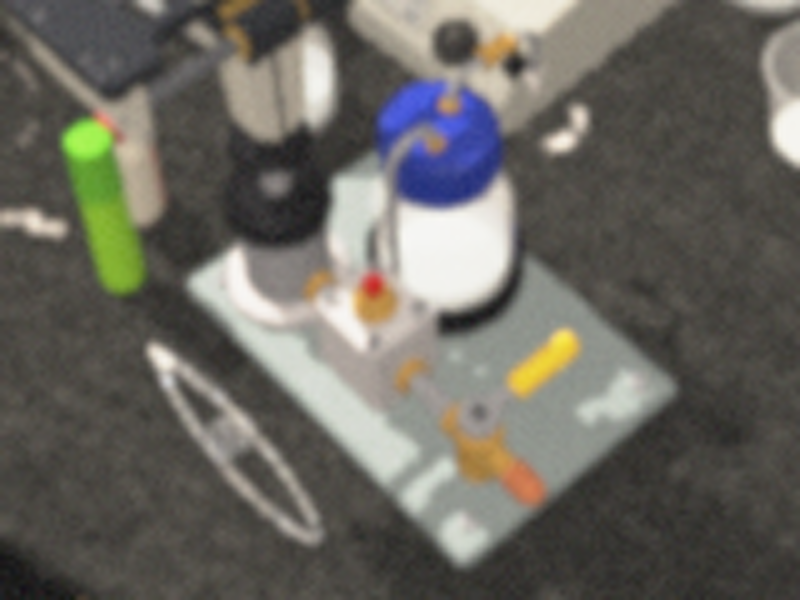

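The lever is shut, and the pin head has risen from row 290 to about 285, which is one step. I'll do six more strokes for margin, then retreat.

```bash
python3 - <<'E'
from h import *
xy=[.505,.256]
for i in range(6):
    ctrl.movel([*xy,.1065],.06); ctrl.pause(.1); ob=ctrl.get_obs(); print(ob["eef_pos"][2].round(4),ob["force"].round(1))
    ctrl.movel([*xy,.138],.08); ctrl.pause(.25)
ctrl.movel([*xy,.25],.2)
im=ctrl.capture("scene")[:,:,::-1]
cv2.imwrite("pics/s3.png",cv2.resize(im[175:295,215:375],None,fx=5,fy=5,interpolation=cv2.INTER_CUBIC)); print(ctrl.get_obs()["time_s"])
E
```

```text
0.1079 [-3.  -1.8 12.2]
0.1078 [-2.9 -1.2 12. ]
0.1078 [-3.7 -0.4 11.7]
0.1078 [-3.1 -1.4 12.6]
0.1078 [-3.1 -1.3 12.9]
0.1078 [-3.7 -0.8 12.4]
25.95
```

View pics/s3.png

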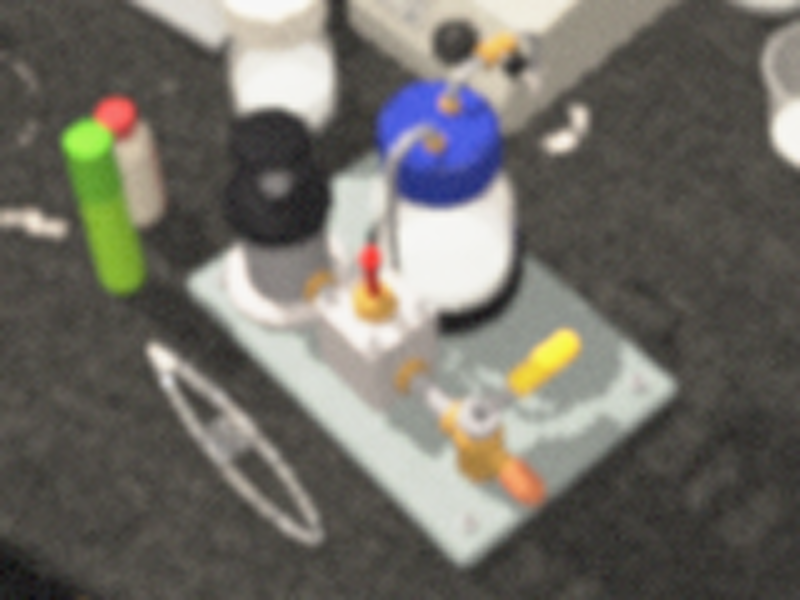

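The pin now stands well out, with its head at about (371,253) in the crop, and the plunger is up. I'll check the height against the projection before handing in.

```bash
python3 - <<'E'
from h import *
p=np.load("pose.npy")
u=(proj("scene",world(p,[(-.03,0,.08),(-.03,0,.1),(-.03,0,.105)]))-[215,175]+.4)*5; print(u)
def red(f):
    a=cv2.imread(f).astype(int)[220:320,340:410]; m=(a[:,:,2]>170)&(a[:,:,1]<80); y=np.nonzero(m)[0]; return y.min()+220
print(red("pics/sc.png"),red("pics/s2.png"),red("pics/s3.png"))
E
```

```text
[[374.04664796 285.58553564]
 [371.82758126 260.1657489 ]
 [371.26040933 253.66869795]]
287 278 252
```

```bash
python3 -c "
from cell import ctrl
print(ctrl.sign_off())"
```

```text
the job is handed in; nothing more can be done
None
```

I pushed the vent lever shut and pressed the plunger seven full strokes; in the camera pictures the red pin stands fully out, the plunger is back up, and nothing visible near the pump has moved. The job is handed in (about 26 s used); no verdict came back.

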